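# Refit the drip tray's grate under its lip

### The arm

A 6-joint arm with a two-finger parallel gripper is mounted at the origin on a cart in front of the work surface, level with it; the furniture and walls round the work are solid. World frame = base frame: x ahead of the robot, y to its left, z up, the work surface at z = 0. Lengths are in mm, angles in rad, forces in N, time in s.
With the tool pointing down it reaches from about 275 to 850 mm from the base axis. Payload 19 kg.
Tool frame: the origin (TCP) lies between the finger pads; the fingertips stand 11 mm ahead of it and the grasp point (between the pads) lies 8 mm behind it; z points along the fingers, y is the line along which they close (so a half turn about z gives the same grasp; the last joint's range is limited). The gripper opens to 85 mm and grips with 20 to 120 N. Pads are 22 mm wide; open, the fingers measure 114 mm over their backs; the gripper's body (76 mm by 85 mm) begins 54 mm behind the grasp point. The pads swing forward as they close: fully open they stand 13 mm farther back than shut.
Start: joints at [0.986, 0.15, 1.437, -0, 1.554, -0.134], TCP at [250.519, 517.525, 242.267] pointing down, gripper open.
Joint ranges: [-2.8, 2.8], [-0.68, 2.1], [0.12, 2.68], [-1.39, 4.53], [0.16, 2.79], [-2.81, 2.81]. Speed limits (rad/s): [1.89, 1.89, 2.22, 3.01, 3.01, 3.01].

### API

Orientations are given as a unit quaternion [x, y, z, w].
In Python, from rig import arm, monitor, read_camera, order, outline_of gives the robot as it stands. Calls block until the motion is done:
- arm.move_ptp(position, orientation): joint-space move of the TCP to a pose.
- arm.servo_line(position, rot=None, speed=150): straight line of the TCP; rot=None keeps the orientation; speed is the mean speed in mm/s.
- arm.movej(angles): joint-space move.
- arm.move_gripper(opening): opening from 0.0 (shut) to 1.0 (fully open); the grip force is fixed at half the most; returns when the fingers have stopped.
- arm.wait(seconds).
- arm.ik(position, orientation): joint angles nearest the present ones, or None.
- monitor.get_obs(): the state.
- read_camera(name): name is "scene" or "top" or "wrist"; returns a dict with "pixels" (384x512x3 uint8, red, green, blue), "fx", "fy", "cx", "cy" (pixels), "extrinsics" (4x4, takes a point from world to camera coordinates); the wrist camera has in their place "mount" (4x4, takes a point from camera to tool coordinates, whose origin is the TCP and whose axes are the flange's). Camera axes: x right, y up, looking along -z (the intrinsics and any distortion apply to the point x, -y, -z); pixel columns grow to the right and rows downward; lengths in mm; the calibration is good to about 2 mm. A picture is of the moment at which its call begins: read the wrist's pose just before it. There is no depth.
A pose or a line that the arm cannot do raises arm.Unreachable and nothing moves.
- order.sign_off(): hands the job in; it is judged then, once.
Trained networks look in a picture, given as the dict that the camera call returned (one of the last four; its "shot" number tells which), for a name from the list of things; names that differ only in an ending like _2 or _b are one class to them, and where a whole thing is asked for, a point or a joint stands for the part that bears it (a point fixed in the world has none). Each returns a list of dicts, best first, with "conf" (0 to 1); they miss things now and then, are a little off and sometimes report something else, mostly with a low value. They report only what shows in the picture. A call takes as long as a camera call.
- outline_of(picture, label): "mask" (384x512 bool, what is visible of it) and "rect" ([left, top, width, height] in pixels, round what is visible of it).
The state is a dict: "time_s": time; "joint_pos": joint angles; "joint_velocities": joint speeds; "joint_torque": joint torques, N m; "tcp_pos": TCP position; "tool_rot": TCP orientation; "wrist_force": force on the tool from outside, world axes, zero at the start; "moment": the same for the moment, N m; "gripper_width": opening from 0.0 (shut) to 1.0 (fully open); "grasp_force": force on a finger pad.
Only numpy, scipy, OpenCV 4.12 (cv2) and the standard library are available. Lean on these libraries where they do the work, as an engineer would, in place of code of your own. Each camera call takes 0.05 s, during which the arm holds its last target. There are 200 camera calls.

### The job

Put the longer of the two slotted grates back into the grey drip tray: tilt it so that its far edge goes in under the lip along the tray's far side, then lower the near edge until the grate lies flat on the ribs inside the tray, and let go. Leave the shorter grate where it is.

Things in the scene. Friction and masses are not known exactly. Their poses are not given: they have to be found in the camera images.
- tray: Fixed grey drip tray, 150 (x) x 124 mm. Origin: centre of its underside; x points to its lipped far side (within 20 deg of straight away from the robot), z up. Inside: x = -70 to +70 mm, 114 mm wide; the grate lies on ribs along x, tops at z = 10 mm. Side walls 15 mm high, near wall 27. The opening before the lip is 108 mm long, so the grate enters only tilted; play at home: 20 mm in x, 24 in y.
- tray_lip (a point): Middle of the lip's free lower edge, at x = +38 mm, z = 30 mm in the tray. The lip is a flat cover 4 mm thick over the tray's far end and full width; the space under it is 20 mm high above the ribs and 32 mm deep (to the far wall at x = +70 mm). Axes as the tray's.
- grate_handle (a point): Longer grate: slotted dark steel plate 120 (x) x 90 (y) x 5 mm, 150 to 310 g, ends alike, with a black upright fin (handle) at its centre, 46 mm long in x, 10 mm thick in y, top 36 mm above the plate's underside. This point: in the fin, 22 mm above the underside; z = plate's normal. Starts flat on the worktop left or right of the tray, its x within 20 deg of straight ahead.
- grate_end_a (a point): Middle of the longer grate's short edge at its +x end, half-way through the thickness (60 mm from the centre, 2.5 mm above the underside).
- grate_end_b (a point): The same at its -x end.
- short_grate_handle (a point): Shorter grate, not for this tray: 75 (x) x 90 (y) x 5 mm, with the same handle fin; the point is in the fin, 22 mm above the underside. Starts on the other side of the tray.

How it is judged (in metres and radians):
On the way:
1. the longer grate is tilted (by 4 degrees or more) with one end under the tray's lip (4 mm or more past the lip's edge) (angle between grate_handle's own z axis and vertical above 0.07 rad and ((x of grate_end_a in the frame of tray above 0.042 m and z of grate_end_a in the frame of tray between 0.005 and 0.03 m and y of grate_end_a in the frame of tray between -0.045 and 0.045 m) or (x of grate_end_b in the frame of tray above 0.042 m and z of grate_end_b in the frame of tray between 0.005 and 0.03 m and y of grate_end_b in the frame of tray between -0.045 and 0.045 m))), for 0.1 s.
At the end, for the whole second after the job is handed in: The longer grate lies flat (within 3 degrees) on the ribs in the tray, both ends below 17 mm, one end at least 4 mm under the lip, the other inside the near wall, lengthwise within 17 degrees and centred across within 20 mm; the shorter grate is within 30 mm of where it was (angle between grate_handle's own z axis and vertical below 0.05 rad and ((x of grate_end_a in the frame of tray above 0.042 m and z of grate_end_a in the frame of tray between 0.005 and 0.03 m and y of grate_end_a in the frame of tray between -0.045 and 0.045 m) or (x of grate_end_b in the frame of tray above 0.042 m and z of grate_end_b in the frame of tray between 0.005 and 0.03 m and y of grate_end_b in the frame of tray between -0.045 and 0.045 m)) and z of each of grate_end_a, grate_end_b in the frame of tray below 0.017 m and x of each of grate_end_a, grate_end_b in the frame of tray above -0.075 m and y of grate_handle in the frame of tray between -0.02 and 0.02 m and angle between the x axis of grate_handle and the x axis of tray, either way round below 0.3 rad and distance of short_grate_handle from where it was at the start of the episode below 0.03 m); the robot touches nothing.
It fails at once if the shorter grate is moved by more than 30 mm (distance of short_grate_handle from where it was at the start of the episode above 0.03 m).
It also fails if it takes over 35 s, if anything falls off the work surface, if the arm or the gripper's body presses on something with over 40 N, if the wrist force passes 120 N, or if a joint passes its speed limit or range.

## Working session

There is one attempt and no reset: what is moved stays moved. The work goes in short steps, each a Python script; the robot and the scene stay as the last script left them, time stands still between calls to the robot, and variables do not carry over. Pictures are saved under pics/ and viewed, at most 10 in all, crops included, and the job is handed in when it is done.

```bash
ls; mkdir -p pics; python3 - <<'E'
from rig import arm, monitor, read_camera, order, outline_of
import cv2,numpy as np,pickle
o=monitor.get_obs();print(o['time_s'],o['tcp_pos'],o['tool_rot'],o['gripper_width'])
D={}
for n in ['scene','top']:
    p=read_camera(n);D[n]=p
    print(n,p['fx'],p['fy'],p['cx'],p['cy'],p['extrinsics'],[k for k in p])
    for l in ['tray','grate_handle','short_grate_handle','tray_lip']:
        r=outline_of(p,l);D[n+l]=r
        print(l,[(round(q['conf'],2),q['rect'],int(q['mask'].sum())) for q in r])
pickle.dump(D,open('d.pkl','wb'))
im=np.hstack([D['scene']['pixels'],D['top']['pixels']])[:,:,::-1]
cv2.imwrite('pics/a.png',D['scene']['pixels'][:,:,::-1]);cv2.imwrite('pics/b.png',D['top']['pixels'][:,:,::-1])
print(monitor.get_obs()['time_s'])
E
```

```text
pics
0.0 [250.4163107  517.36340272 241.69766979] [ 2.23504621e-01  9.74702690e-01 -5.55841758e-04 -2.03750903e-04] 1.0012141743750227
scene 456.8127504409296 456.8127504409296 253.33192850586767 188.99400763439786 [[ 4.46240808e-01 -8.94866015e-01 -9.16281977e-03 -2.09348265e+02]
 [ 6.89044083e-01  3.37034701e-01  6.41580752e-01 -3.83993367e+02]
 [-5.71040622e-01 -2.92613100e-01  7.67000770e-01 -6.63254118e+02]
 [ 0.00000000e+00  0.00000000e+00  0.00000000e+00  1.00000000e+00]] ['pixels', 'fx', 'fy', 'cx', 'cy', 'extrinsics', 'shot']
tray [(0.62, [221.6, 166.6, 86.5, 81.2], 4158)]
grate_handle [(0.72, [322.9, 226.0, 58.0, 62.4], 2204)]
short_grate_handle [(0.91, [133.6, 159.4, 51.0, 26.7], 1040)]
tray_lip [(0.82, [224.7, 163.2, 83.5, 84.0], 4067)]
top 356.1509912250046 356.1509912250046 253.57753498848788 185.54910385543403 [[-3.05847785e-02 -9.99524120e-01 -4.01304068e-03  3.82263959e+01]
 [ 9.93306574e-01 -3.08414469e-02  1.11314221e-01 -5.11126066e+02]
 [-1.11385017e-01 -5.81658890e-04  9.93777158e-01 -8.60698256e+02]
 [ 0.00000000e+00  0.00000000e+00  0.00000000e+00  1.00000000e+00]] ['pixels', 'fx', 'fy', 'cx', 'cy', 'extrinsics', 'shot']
tray [(0.77, [240.8, 158.1, 55.8, 63.2], 2937)]
grate_handle [(0.74, [326.0, 174.3, 41.3, 50.4], 1332), (0.55, [240.5, 158.2, 58.3, 63.2], 2970)]
short_grate_handle [(0.7, [146.0, 182.5, 42.5, 39.1], 954)]
tray_lip [(0.7, [240.6, 157.3, 54.6, 62.6], 2962)]
0.5
```

View pics/a.png

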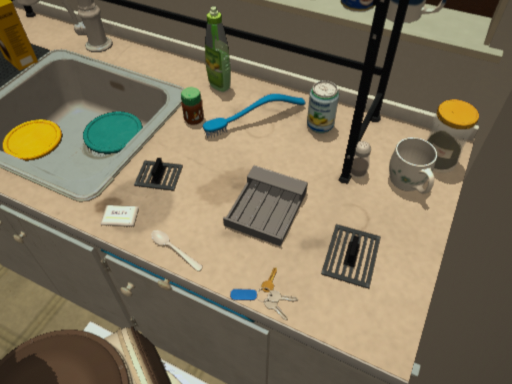

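View pics/b.png

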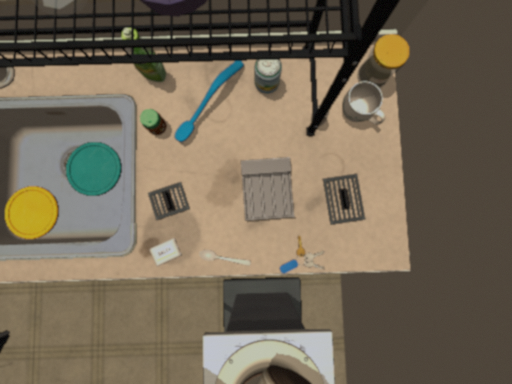

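The long grate is on the right (scene 351,256; top 345,199) and the short one on the left (scene 158,174; top 170,200). The tray sits between them with its lip at the top (scene 275,180; top 267,165). A rack post stands near scene 345,178 / top 311,131. Next I fit poses with two-view silhouettes.

```bash
cat > h.py <<'E'
import numpy as np,cv2
from scipy.optimize import minimize, least_squares
from scipy.spatial.transform import Rotation as Ro
def box(x0,x1,y0,y1,z0,z1): return np.array([[x,y,z] for x in(x0,x1) for y in(y0,y1) for z in(z0,z1)],float)
FIN=box(-23,23,-5,5,5,36)
MODEL=dict(long=[box(-60,60,-45,45,0,5),FIN],short=[box(-37.5,37.5,-45,45,0,5),FIN],
 tray=[box(-75,75,-62,62,0,15),box(-75,-70,-62,62,0,27),box(38,75,-62,62,0,34)])
def proj(p,P,E):
    c=P@E[:3,:3].T+E[:3,3]
    return np.c_[p['cx']+p['fx']*c[:,0]/-c[:,2],p['cy']+p['fy']*-c[:,1]/-c[:,2]]
def sil(p,E,parts,v,S=4):
    T=Ro.from_euler('z',v[3]).as_matrix(); m=np.zeros((384*S,512*S),np.uint8)
    for q in parts:
        uv=proj(p,q@T.T+v[:3],E)
        cv2.fillConvexPoly(m,cv2.convexHull(np.round((uv+.5)*S*16-8).astype(np.int32)),1,shift=4)
    return cv2.resize(m.astype(np.float32),(512,384),interpolation=cv2.INTER_AREA)
def fit(views,name,v0,free=(1,1,1,1)):
    """views: list of (picture,extr,mask); pose x,y,z(underside),yaw by overlap"""
    f=np.array(free,bool); sc=np.array([10,10,6,.12])
    ms=[cv2.morphologyEx(m.astype(np.uint8),cv2.MORPH_CLOSE,np.ones((7,7))).astype(np.float32) for _,_,m in views]
    def full(w): v=np.array(v0,float);v[f]+=w*sc[f];return v
    def cost(w):
        c=0
        for (p,E,_),m in zip(views,ms):
            s=sil(p,E,MODEL[name],full(w)); c+=np.abs(s-m).sum()/m.sum()
        return c/len(views)
    w=np.zeros(f.sum())
    for k in range(3):
        r=minimize(cost,w,method='Nelder-Mead',options=dict(initial_simplex=np.vstack([w]+[w+(2 if k==0 else .7)*d for d in np.eye(len(w))]),xatol=.005,fatol=1e-5)); w=r.x
    return full(w),r.fun
def tri(views,uvs):
    A=[];b=[]
    def res(X): return np.concatenate([proj(p,X[None],E)[0]-uv for (p,E),uv in zip(views,uvs)])
    r=least_squares(res,[450,0,50.]);return r.x,np.abs(r.fun).max()
def toolquat(yaw,tilt,flip=False):
    R=Ro.from_euler('z',yaw)*Ro.from_euler('y',tilt)*Ro.from_quat([0,1,0,0])
    if flip: R=R*Ro.from_euler('z',np.pi)
    return R.as_quat()
def wrist_E(o,p):
    T=np.eye(4);T[:3,:3]=Ro.from_quat(o['tool_rot']).as_matrix();T[:3,3]=o['tcp_pos']
    return np.linalg.inv(T@p['mount'])
E
cat > f.py <<'E'
from h import *;import pickle
D=pickle.load(open('d.pkl','rb'));V=[(D[n],D[n]['extrinsics']) for n in('scene','top')]
cen=lambda m:np.array(np.nonzero(m)[::-1]).mean(1)
for n,l in(('tray','tray'),('long','grate_handle'),('short','short_grate_handle')):
    M=[D[c+l][0]['mask'] for c in('scene','top')]
    X,e=tri(V,[cen(m) for m in M]);
    views=[(a,b,m) for (a,b),m in zip(V,M)]
    for y0 in(-.2,.1):
        v,c=fit(views,n,[X[0],X[1],0,y0]); print(n,X.round(1),round(e,1),v.round(3),round(c,3))
    v,c=fit(views,n,v*[1,1,0,1],(1,1,0,1));print(' z=0:',v.round(3),round(c,3))
print('post',tri(V,[(345,178),(311,131)]),'rail',tri(V,[(374,68),(356,52)]))
E
python3 f.py
```

```text
tray [507.1 -11.6  10.8] 0.1 [ 5.05967e+02 -1.09660e+01 -4.92000e-01  4.10000e-02] 0.028
tray [507.1 -11.6  10.8] 0.1 [ 5.06011e+02 -1.09230e+01 -2.89000e-01  3.80000e-02] 0.028
 z=0: [ 5.06006e+02 -1.09250e+01 -0.00000e+00  4.00000e-02] 0.028
long [ 473.3 -206.2    4. ] 0.4 [ 4.74328e+02 -2.05682e+02  1.92000e+00  1.13000e-01] 0.043
long [ 473.3 -206.2    4. ] 0.4 [ 4.74422e+02 -2.05636e+02  2.02600e+00  1.14000e-01] 0.043
 z=0: [ 4.75155e+02 -2.05639e+02  0.00000e+00  1.12000e-01] 0.045
short [483.4 241.9   3.5] 0.2 [4.83870e+02 2.41273e+02 8.02000e-01 2.90000e-01] 0.043
short [483.4 241.9   3.5] 0.2 [4.83622e+02 2.41152e+02 1.27100e+00 2.79000e-01] 0.044
 z=0: [4.84054e+02 2.41627e+02 0.00000e+00 2.79000e-01] 0.044
post (array([ 653.39912403, -131.56299337,    3.28163103]), np.float64(0.09092312545260484)) rail (array([ 723.99865124, -153.6123083 ,  257.63207798]), np.float64(15.604193121418803))
```

Heights and sizes match the description, with overlap errors under 5%. I move above the grate, refine from the wrist camera, and pre-check IK for the placing path.

```bash
cat > s1.py <<'E'
from rig import *
from h import *
g=np.array([474.8,-205.6,.11])
for fl in(False,True):
    for t in(0,.28): print(fl,t,[None if (j:=arm.ik(P,toolquat(y,t,fl))) is None else j[5].__float__().__round__(2) for P,y in(([474,-205,20],.11),([500,-11,60],.04),([500,-11,200],.04))])
arm.move_gripper(.5)
arm.move_ptp([g[0]-50,g[1],190],toolquat(g[2],0))
vs=[]
for dx in(-50,-20):
    if dx!=-50: arm.servo_line([g[0]+dx,g[1]+10,190])
    arm.wait(.2)
    o=monitor.get_obs();p=read_camera('wrist');E=wrist_E(o,p)
    r=outline_of(p,'grate_handle');print([(round(q['conf'],2),q['rect']) for q in r])
    if r: vs.append((p,E,r[0]['mask']))
cv2.imwrite('pics/w1.png',p['pixels'][:,:,::-1])
for fr in((1,1,1,1),(1,1,0,1)):
    v,c=fit(vs,'long',[474.8,-205.6,0,.11],fr);print(v.round(3),c)
o=monitor.get_obs();print(o['time_s'],o['wrist_force'],o['joint_pos'])
E
python3 s1.py
```

```text
False 0 [-2.24, -1.79, -1.79]
False 0.28 [-2.09, -1.74, -1.76]
True 0 [0.9, 1.35, 1.35]
True 0.28 [1.05, 1.4, 1.39]
[(0.94, [212.2, 166.4, 73.6, 86.5])]
[(0.87, [205.4, 139.9, 77.1, 91.8])]
[ 4.75662e+02 -2.05980e+02 -3.78900e+00  1.13000e-01] 0.02841184288263321
[ 4.74805e+02 -2.05961e+02  0.00000e+00  1.13000e-01] 0.042588844895362854
4.5833 [0.08630542 0.07870221 0.35076383] [-5.62476612e-01  6.89034387e-03  1.69787617e+00 -4.82361060e-05
  1.43664370e+00 -2.24287169e+00]
```

View pics/w1.png

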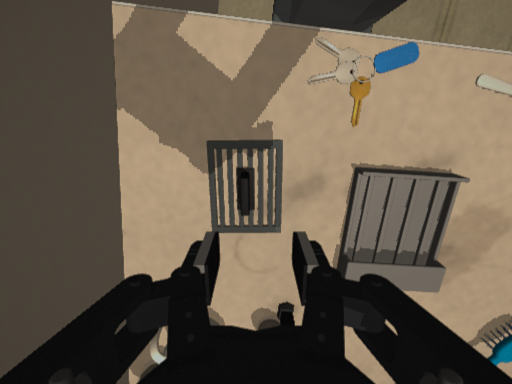

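The wrist view shows the long grate at (245,186), matching the fit, and the tray at (405,228) for a cross-check. Now I grasp and lift.

```bash
cat > s2.py <<'E'
from rig import *
from h import *
o=monitor.get_obs();p=read_camera('wrist');E=wrist_E(o,p);r=outline_of(p,'tray')
if r: print(r[0]['conf'],r[0]['rect'],*fit([(p,E,r[0]['mask'])],'tray',[506,-11,0,.04],(1,1,0,1)))
g=[475,-205.8]
arm.move_ptp([*g,70],toolquat(.113,0))
arm.servo_line([*g,20],speed=60)
print(monitor.get_obs()['wrist_force'])
arm.move_gripper(0.0)
o=monitor.get_obs();print(o['wrist_force'],o['gripper_width'],o['grasp_force'],o['tcp_pos'])
arm.servo_line([*g,110],speed=100);arm.wait(.3)
o=monitor.get_obs();print(o['wrist_force'],o['moment'],o['gripper_width'],o['grasp_force'],o['time_s'])
for n in('wrist','scene'):
    p=read_camera(n);cv2.imwrite(f'pics/l_{n}.png',p['pixels'][:,:,::-1])
    E=wrist_E(o,p) if n=='wrist' else p['extrinsics']
    r=outline_of(p,'grate_handle')
    print(n,[(round(q['conf'],2),q['rect']) for q in r], proj(p,np.array([[475,-205.8,95]]),E))
E
python3 s2.py
```

```text
0.58 [339.2, 166.8, 131.0, 119.8] [ 5.04281177e+02 -1.18996885e+01  0.00000000e+00  4.44698937e-02] 0.07779635488986969
[-0.56591301  0.65781447 -0.6379217 ]
[-1.39701608  0.79552917  6.13998424] 0.10338166068020413 59.32172656059265 [ 475.18749296 -205.88438478   20.40464017]
[ 0.45362618  0.20991858 -2.10203664] [-0.00456796  0.04073647  0.04608991] 0.10382852432088159 58.378965854644775 7.975
wrist [(0.73, [174.3, 140.6, 162.4, 178.3])] [[254.86294962 241.16669401]]
scene [(0.57, [327.0, 205.5, 61.1, 56.6])] [[359.30173039 226.10670641]]
```

View pics/l_scene.png

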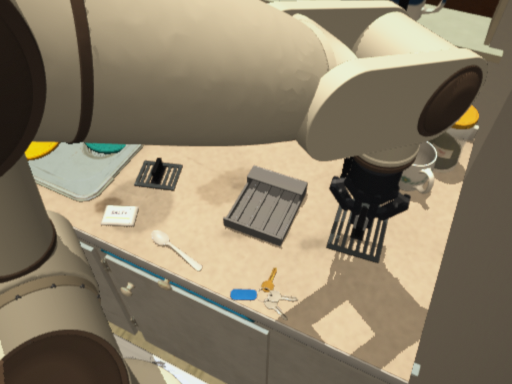

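View pics/l_wrist.png

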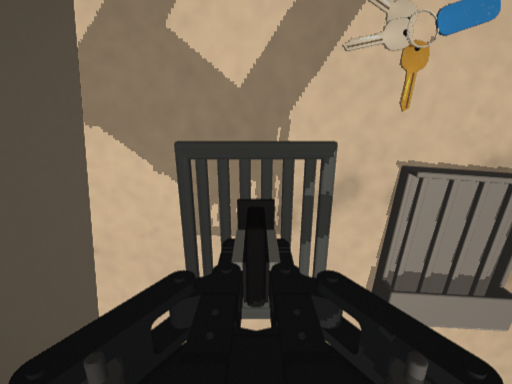

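The grate is held level (plate top edge at wrist row ~145, columns 176–336). Before placing, I check where the plate sits in the grip, then move tilted to a stage above the tray.

```bash
cat >> h.py <<'E'
TR=np.array([505.5,-11.3,.041]); DX=0.0   # DX: grate centre minus TCP along grate x
def tcp_for(fx,fz,t,fy=0.):
    """TCP world pose for far bottom edge at (fx,fy,fz) in the tray with tilt t"""
    x=np.array([np.cos(t),0,-np.sin(t)]);n=np.array([np.sin(t),0,np.cos(t)])
    q=np.array([fx,fy,fz])-(60+DX)*x+20*n
    return Ro.from_euler('z',TR[2]).apply(q)+[TR[0],TR[1],0], toolquat(TR[2],t)
E
cat > s3.py <<'E'
from rig import *
from h import *
o=monitor.get_obs();p=read_camera('wrist');E=wrist_E(o,p);t=o['tcp_pos']
r=outline_of(p,'grate_handle')[0]['rect'];print(r,r[0]+r[2])
for dx in(-5,0,5):
  P=np.array([[-60+dx,-45,-15],[-60+dx,45,-15],[-60+dx,45,-20]])@Ro.from_euler('z',.113).as_matrix().T+t;print(dx,proj(p,P,E).round(1).tolist())
for a in((20,80,.28),(27,15,.28),(60,14,.28),(60,12,.14),(60,11,0)):
  P,q=tcp_for(*a);print(a,P.round(1),arm.ik(P,q) is not None)
P,q=tcp_for(20,80,.28);arm.servo_line([475,-205.8,140],speed=150);arm.move_ptp(P,q)
arm.wait(.2);o=monitor.get_obs();print(o['tcp_pos'],o['wrist_force'],o['gripper_width'],o['time_s'])
p=read_camera('scene');cv2.imwrite('pics/t.png',cv2.resize(p['pixels'][100:290,190:440,::-1],None,fx=3,fy=3))
E
python3 s3.py
```

```text
[173.2, 141.4, 165.7, 179.8] 338.9
-5 [[170.8, 131.6], [339.2, 131.8], [336.5, 131.0]]
0 [[171.7, 141.0], [338.3, 141.2], [335.7, 140.1]]
5 [[172.6, 150.3], [337.4, 150.5], [334.9, 149.1]]
(20, 80, 0.28) [473.4 -12.6 115.8] True
(27, 15, 0.28) [480.4 -12.3  50.8] True
(60, 14, 0.28) [513.4 -11.   49.8] True
(60, 12, 0.14) [508.9 -11.2  40.2] True
(60, 11, 0) [505.5 -11.3  31. ] True
[473.4193881  -13.55861164 115.89364547] [-0.03670114 -0.48727182 -1.97005667] 0.10841442921614128 9.625
```

View pics/t.png

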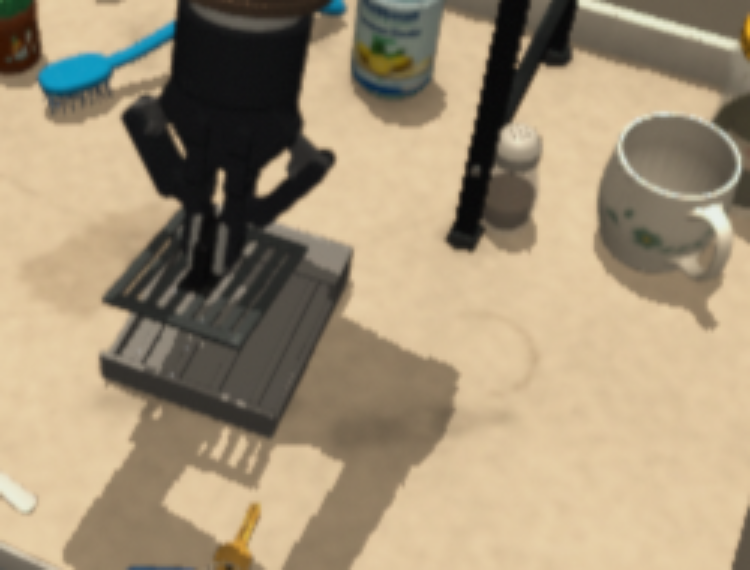

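The plate is centred in the grip (DX≈0). It hangs tilted over the tray, aligned with it and short of the lip (crop centre about 205,280). I insert it now, checking force at each step.

```bash
cat > s4.py <<'E'
from rig import *
from h import *
def go(a,s):
    P,q=tcp_for(*a);arm.servo_line(P,rot=q,speed=s)
    o=monitor.get_obs();f=o['wrist_force'];print(a,f.round(1),np.round(o['moment'],2),o['tcp_pos'].round(1),round(o['gripper_width'],3),round(o['time_s'],1));return np.linalg.norm(f)
for a,s in(((27,60,.28),80),((27,15,.28),50),((38,14,.28),40),((50,14,.28),40),((60,14,.28),40),((60,14,.2),20),((60,13.5,.12),20),((60,13,.06),20)):
    if go(a,s)>20: print('STOP');break
p=read_camera('scene');cv2.imwrite('pics/u.png',cv2.resize(p['pixels'][130:270,200:340,::-1],None,fx=4,fy=4))
E
python3 s4.py
```

```text
(27, 60, 0.28) [ 0.3 -0.2 -2.1] [ 0.03 -0.23 -0.  ] [480.2 -12.3  95.2] 0.103 10.1
(27, 15, 0.28) [ 0.1  0.7 -1.5] [ 0.02 -0.24  0.03] [480.6 -12.4  51.1] 0.108 11.1
(38, 14, 0.28) [ 0.6 -0.4 -1.7] [-0.02 -0.2   0.  ] [491.5 -11.9  49.7] 0.106 11.6
(50, 14, 0.28) [ 0.6  0.8 -1.9] [ 0.02 -0.19 -0.03] [503.5 -11.4  49.7] 0.103 12.0
(60, 14, 0.28) [ 0.5  0.1 -2.1] [ 0.   -0.26 -0.09] [513.5 -11.   49.7] 0.106 12.4
(60, 14, 0.2) [ 0.  -0.6 -2.7] [-0.04 -0.17 -0.04] [510.5 -11.1  45.9] 0.1 12.8
(60, 13.5, 0.12) [ 0.2 -0.5 -1.9] [-0.01 -0.12 -0.02] [508.4 -11.2  40.8] 0.102 13.2
(60, 13, 0.06) [-0.7  0.6 -1.3] [ 0.04 -0.08  0.01] [506.9 -11.3  36.8] 0.101 13.6
```

View pics/u.png

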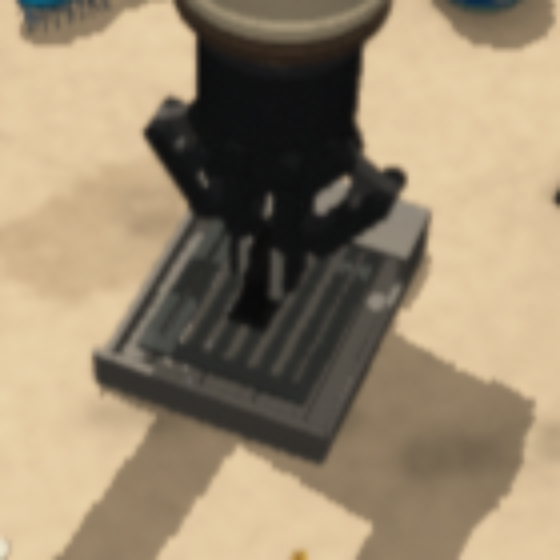

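The grate is inside the tray (crop 245,330), under the lip at the far end, and met no contact on the way. I lower it flat until it touches, release, and retract.

```bash
cat > s5.py <<'E'
from rig import *
from h import *
for z in(12.5,12,11.5,11,10.5,10,9.5,9):
    P,q=tcp_for(60,z,0);arm.servo_line(P,rot=q,speed=10);arm.wait(.1);f=monitor.get_obs()['wrist_force'];print(z,f.round(1))
    if f[2]>2.5: break
arm.move_gripper(.35)
o=monitor.get_obs();print(o['wrist_force'].round(1),o['gripper_width'],o['time_s'])
P=P+[0,0,1]
arm.servo_line(P+[0,0,80],speed=80)
arm.move_ptp([380,-150,260],toolquat(.04,0));arm.wait(.3)
p=read_camera('wrist');o=monitor.get_obs();print(o['time_s'])
v=[]
for n in('top','scene'):
    p=read_camera(n);cv2.imwrite(f'pics/z_{n}.png',cv2.resize(p['pixels'][120:280,180:380,::-1],None,fx=3,fy=3))
    r=outline_of(p,'grate_handle');print(n,[(round(a['conf'],2),a['rect']) for a in r])
    if r: v.append((p,p['extrinsics'],r[0]['mask']))
if v: print(*fit(v,'long',[505.5,-11.3,10,.04]))
E
python3 s5.py
```

```text
12.5 [ 1.1  0.  -2.1]
12 [ 0.1 -0.4 -1.4]
11.5 [-0.7 -0.7 -2.1]
11 [-0.1 -0.1 -2.8]
10.5 [ 1.7  0.4 -2.1]
10 [-3.8 -0.5  4.8]
[ 0.1  0.  -0.5] 0.3493009368905486 16.4167
18.875
top [(0.76, [250.9, 172.1, 37.0, 41.1])]
scene [(0.67, [234.4, 183.4, 59.4, 52.9])]
[ 5.04567713e+02 -1.07540152e+01  6.84764553e+00  4.04650629e-02] 0.16645438969135284
```

View pics/z_scene.png

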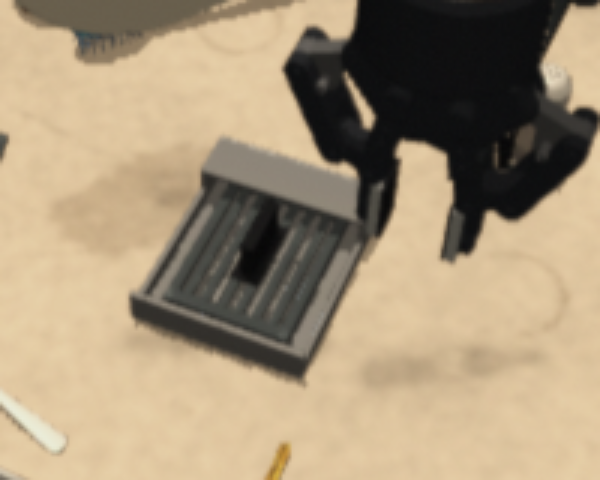

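View pics/z_top.png

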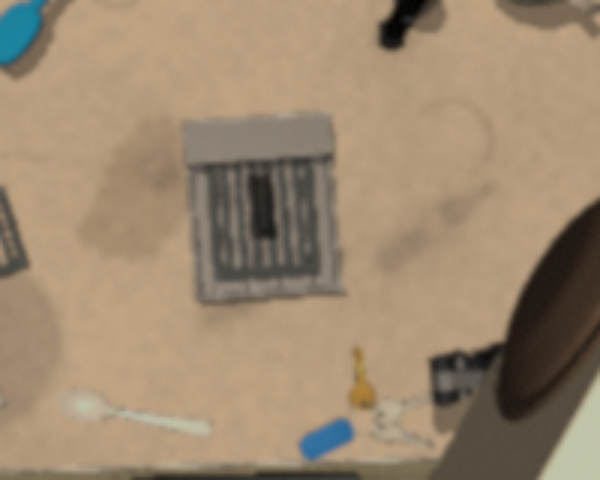

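The grate lies flat and centred in the tray (top crop 265,220). Its far end is under the lip, its near end is inside the near wall, and the robot is clear of it.

```bash
python3 -c "
from rig import *
print(order.sign_off())"
```

```text
the job is handed in; nothing more can be done
None
```

The longer grate is in the tray: it went in tilted under the lip, now lies flat on the ribs and is released; the shorter grate was not touched, and the job was handed in at about 19 s of the 35 s limit (no verdict was returned).

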